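Push the plywood box home in the storage lane

TASK

The glue under the two wooden guide rails of the storage lane is still wet: push the plywood box in through the open end, down between the rails, until it is fully home against the wooden stop, and let neither the box nor the robot touch either rail on the way. Only push the box with the fingers, keeping it flat on the white board: do not grip, lift or tip it, and leave the other things where they stand. Finish clear of everything.

Things in the scene. Friction and masses are not known exactly. Their poses are not given: they have to be found in the camera images.
- rack: Storage lane, fixed: white board 400 x 250 x 12 mm with two low wooden rails and a stop. Origin on the table, on the centre line. x: push direction, roughly robot's left (+y) within 0.3 rad; y across; z up. Board: x -210 to 190, y -125 to 125 mm, top z = 12. Rails: x -20 (open mouth) to 180 mm, lane 120 mm wide (y -60 to 60). Stop face at x = 165 mm. The box starts on the bare part, x < -20.
- box: Closed plywood box with lid, 94 x 94 mm in plan, 60 mm high, 0.3 to 0.6 kg, sliding with dry friction. Origin at the centre of its underside, z up; x points down the lane, at the start up to 0.25 rad askew and 30 mm off the lane's centre line. Centred and square it has 13 mm of room to each rail. A two-point push with parted fingers squares it up.
- left_rail: Wooden rail, 200 mm long, 15 mm wide, 18 mm high above the board (top 30 mm above the table), on the rack's +y side, inner face at rack y = 60 mm. Not to be touched; fingers pass above it if their tips stay more than 30 mm above the table. Origin at the centre of its underside, x along it.
- right_rail: The same rail on the -y side, inner face at rack y = -60 mm. Not to be touched.
- stop: Wooden stop across the lane's end, 15 mm thick, 110 mm wide, 30 mm high above the board, rigid. Origin at the centre of its underside. The box may touch it.
- home (a point): Point on the board where the box's origin stands when the box is home against the stop: rack x = 118 mm, y = 0, z = 12 mm.
- mouth (a point): Point on the board, on the centre line of the lane, level with the near ends of the rails.
- foil_roll: Bystander: copper-coloured ring, 60 mm across, 12 mm high, lying on the board outside the left rail. Origin at the centre of its underside.
- bead_jar: Bystander: small glass jar, 38 mm across, 55 mm high, standing on the board outside the right rail. Origin at the centre of its underside.
- tumbler: Bystander: glass tumbler, 72 mm across, 100 mm high, on the table past the stop end of the rack. Origin at the centre of its underside.
- pliers: Bystander: pliers, 170 mm long, 12 mm high, lying on the table between the robot and the rack's right end. Origin near the middle.
- cutter: Bystander: craft knife with a yellow handle, blade shut, 160 mm long, 12 mm high, lying on the table before the open end of the rack. Origin near the middle.
- foil_roll_b: Bystander: copper-coloured ring, 60 mm across, 12 mm high, lying on the table on the robot's side of the rack. Origin at the centre of its underside.
Things that resemble listed ones, but are neither listed nor needed, are in the scene too. What is shaped like the box but orange is not meant.

How it is judged:
By the outcome, as a careful person would: the job done as asked, in the order asked, and still so for the second after the job is handed in, with the robot touching nothing.
It also fails if it takes over 72 s, if anything falls off the work surface, if the arm or the gripper's body presses on something with over 40 N, if the wrist force passes 120 N, or if a joint passes its speed limit or range.

ROBOT

A 6-joint arm with a two-finger parallel gripper is mounted at the origin on the work surface. World frame = base frame: x ahead of the robot, y to its left, z up, the work surface at z = 0. Lengths are in mm, angles in rad, forces in N, time in s.
With the tool pointing down it reaches from about 350 to 875 mm from the base axis. Payload 4.2 kg.
Tool frame: the origin (TCP) lies at the very end of the fingers, on their centre line; the grasp point (between the pads) lies 19 mm behind it; z points along the fingers, y is the line along which they close (so a half turn about z gives the same grasp; the last joint's range is limited). The gripper opens to 85 mm and grips with 20 to 120 N. Pads are 22 mm wide; open, the fingers measure 114 mm over their backs; the gripper's body (76 mm by 85 mm) begins 54 mm behind the grasp point. The pads swing forward as they close: fully open they stand 13 mm farther back than shut.
Start: joints at [-0.901, 0.385, 0.008, 0, -1.194, -0.259], TCP at [249.602, -572.973, 231.312] pointing down, gripper open.
Joint ranges: [-3.14, 3.14], [-1.21, 2.06], [-1.07, 1.41], [-3.16, 2.05], [-2.99, -0.16], [-3.1, 3.1]. Speed limits (rad/s): [2.79, 2.79, 3.14, 3.14, 3.14, 3.14].

INTERFACE

Orientations are given as a unit quaternion [x, y, z, w].
In Python, from bench import arm, optics gives the robot as it stands. The module is installed in compiled form; this text tells all that it offers.
- The arm moves only by the tool step_arm, never from a script. Its argument "motion" is a list of rows, each an object with "dr": the turn, a rotation vector about the tool's x, y, z in units of 8 degrees (1.0 is 8 degrees), a list of three; "slide": the shift along the tool's x, y, z in mm, a list of three; "jaw": the finger opening in mm, from 0 to 85.4. A call has exactly 8 rows; each row is the pose to reach, as a shift and turn from the pose commanded when the call began, along the tool's axes at that moment; what a row does not reach only later rows make up. A row lasts 1/8 s, in which the tool goes at most 62.5 mm and 10.7 degrees, less where a joint would pass 70% of its speed; a pose out of reach is approached as far as the arm can. A call with a gripper value outside its range is refused whole. The fingers move at their own pace and stop on an object; the grip force is fixed at half the most. Time passes only in rows, so rows that repeat a pose let the fingers close, or fill a call up. It gives the time, the measured TCP pose, the force, the opening and the grip force at its end, in the units of the state.
- arm.read_state(): the state, without advancing time (a new reading comes with each control period).
- optics.get_image(name): name is "scene" or "top"; returns the picture (384x512x3 uint8, blue, green, red); there is no depth.
- optics.camera_info(name): a dict with "camera_matrix" (3x3 intrinsics, pixels), "k1" (the pictures are not rectified: a ray, as slopes to the right and down, at radius r is drawn at 1 + k1 r^2 times it, then the intrinsics apply), "view" (4x4, takes a point from world to camera coordinates). Camera axes: x right, y up, looking along -z (the intrinsics and any distortion apply to the point x, -y, -z); pixel columns grow to the right and rows downward; lengths in mm; the calibration is good to about 2 mm. A picture is of the moment at which its call begins. camera_info takes no time and is no camera call.
- arm.job_done(): hands the job in; it is judged then, once.
The state is a dict: "clock": time; "joints": joint angles; "joint_vel": joint speeds; "joint_efforts": joint torques, N m; "position": TCP position; "ee_rot": TCP orientation; "contact_force": force on the tool from outside, world axes, zero at the start; "wrist_torque": the same for the moment, N m; "gripper_width": finger opening in mm; "grasp_force": force on a finger pad.
Only numpy, scipy, OpenCV 4.12 (cv2) and the standard library are available. Lean on these libraries where they do the work, as an engineer would, in place of code of your own. Each camera call takes 0.05 s, during which the arm holds its last target. There are 200 camera calls.

## Working session

There is one attempt and no reset: what is moved stays moved. The work goes in short steps, Python scripts to look and compute and a tool call to move; the robot and the scene stay as the last step left them, time stands still between calls to the robot, and variables do not carry over. Pictures are saved under pics/ and viewed, at most 10 in all, crops included, and the job is handed in when it is done.

Besides the shell and the picture viewer there is one more tool, called as name(argument=value, ...), one argument or row to a line, values as JSON. step_arm: Moves the arm, as the interface text tells. Its arguments: {"type":"object","properties":{"motion":{"type":"array","items":{"type":"object","properties":{"dr":{"type":"array","items":{"type":"number"}},"slide":{"type":"array","items":{"type":"number"}},"jaw":{"type":"number"}}}}},"required":["motion"]}

```bash
mkdir -p pics
cat > h.py <<'E'
import numpy as np, cv2
from bench import arm, optics
def ray(name,u,v):
    c=optics.camera_info(name);K=np.array(c['camera_matrix']);k=c['k1'];V=np.array(c['view'])
    d=np.array([(u-K[0,2])/K[0,0],(v-K[1,2])/K[1,1]]);s=d.copy()
    for _ in range(30): s=d/(1+k*(s@s))
    R=V[:3,:3];o=-R.T@V[:3,3];return o,R.T@np.array([s[0],-s[1],-1])
def px(name,u,v,z):
    o,d=ray(name,u,v);return o+d*(z-o[2])/d[2]
def proj(name,p):
    c=optics.camera_info(name);K=np.array(c['camera_matrix']);V=np.array(c['view'])
    q=V[:3,:3]@np.array(p)+V[:3,3];s=np.array([q[0],-q[1]])/-q[2];s=s*(1+c['k1']*(s@s))
    return K[0,0]*s[0]+K[0,2],K[1,1]*s[1]+K[1,2]
E
python3 - <<'E'
from h import *
for n in('top','scene'):
    i=optics.get_image(n);cv2.imwrite(f'pics/{n}0_raw.png',i);cv2.imwrite(f'pics/{n}0.png',cv2.resize(i,(800,600),interpolation=cv2.INTER_CUBIC))
    print(n,ray(n,256,192))
s=arm.read_state();print(s)
E
```

```text
top (array([ 365.50457694,   13.11342892, 1070.81647035]), array([ 0.16957764, -0.02353812, -0.98525067]))
scene (array([1231.68809641,   -7.93914247, 1171.68005607]), array([-0.51755298,  0.01988255, -0.85552726]))
{'clock': 0.1, 'joints': array([-9.01420279e-01,  3.85486637e-01,  6.74613241e-03, -4.39745594e-04,
       -1.19403433e+00, -2.58620941e-01]), 'joint_vel': array([ 0.00139357, -0.00128695,  0.0033843 ,  0.00260417, -0.00116936,
        0.00020267]), 'joint_efforts': array([-6.39745540e-04, -3.93321061e+01,  1.88928741e+01,  4.19791907e+00,
       -2.59712069e-03,  2.00192579e-05]), 'position': array([ 249.3731816 , -572.50729258,  230.31967513]), 'ee_rot': array([-2.03857297e-01,  9.79000093e-01,  9.76122645e-04, -2.59955732e-04]), 'contact_force': array([-0.79774357,  0.21186968,  0.53999684]), 'wrist_torque': array([0.03517765, 0.0237061 , 0.00851598]), 'grasp_force': 0.0, 'gripper_width': 85.4513168811425}
```

View pics/top0.png

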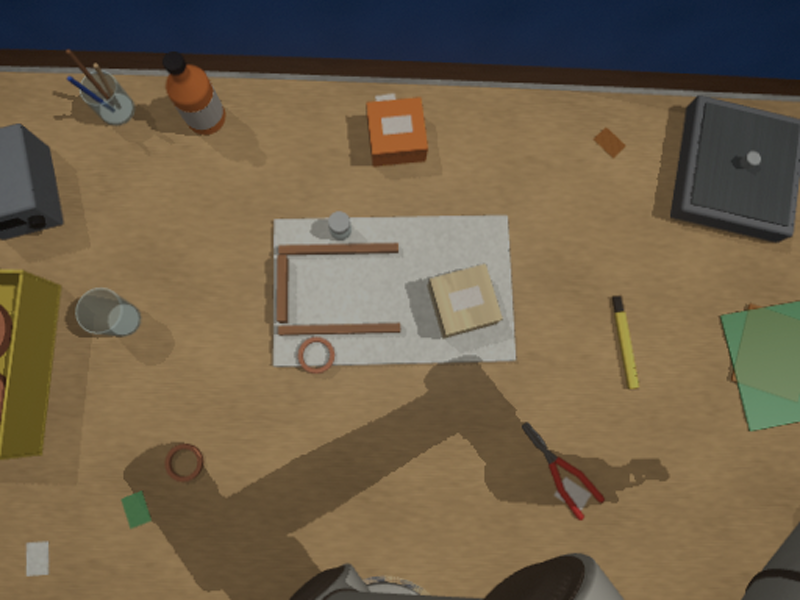

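View pics/scene0.png

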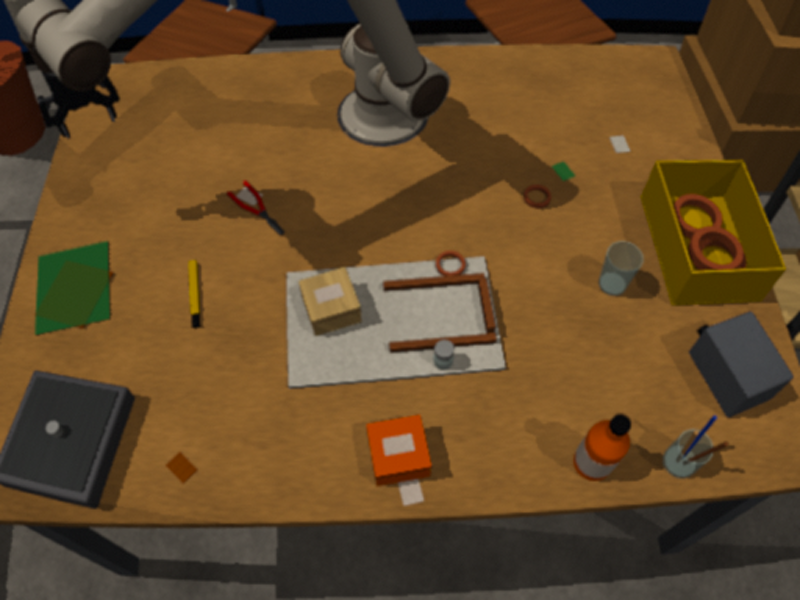

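The top view shows the lane with its mouth facing right (mouth at about (400,290), stop at (283,288)). The plywood box is at (467,300) on the white board. The orange box at (397,128) is off the board and is the excluded look-alike. I'll check this in one enlarged crop and read the corners from it.

Run:
```python
import cv2
i=cv2.imread('pics/top0_raw.png')[130:242,168:338]
cv2.imwrite('pics/crop0.png',cv2.resize(i,None,fx=4.7,fy=4.7,interpolation=cv2.INTER_CUBIC))
```

```text
(no output)
```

View pics/crop0.png

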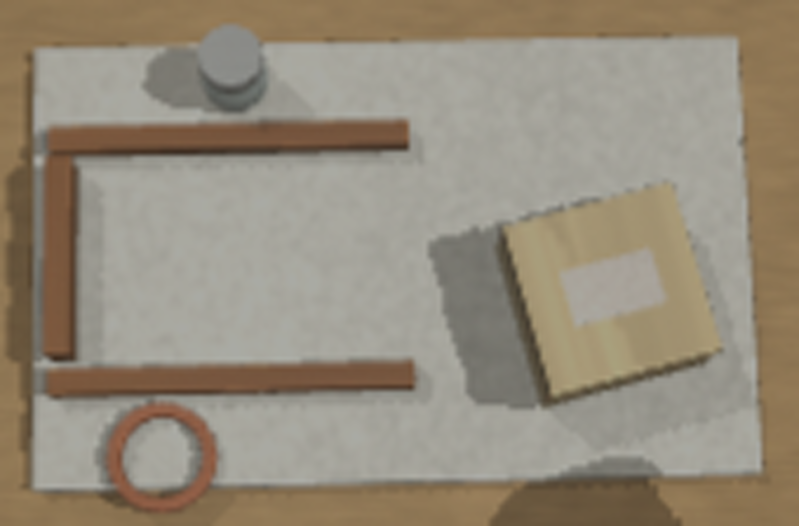

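The crop confirms the plywood box with its white label. Its lid corners are at crop pixels (502,228), (672,183), (720,350) and (550,402). The board and rail corners read clearly too.

```bash
cat >> h.py <<'E'
from scipy.optimize import least_squares
def w(pts,z,name='top',o=(168,130),f=4.7):
    return np.array([px(name,o[0]+(x+.5)/f-.5,o[1]+(y+.5)/f-.5,z)[:2] for x,y in pts])
def fit(W,M):
    W=np.array(W);M=np.array(M,float)
    def r(p):
        c,s=np.cos(p[2]),np.sin(p[2]);return (p[:2]+M@np.array([[c,s],[-s,c]])-W).ravel()
    q=least_squares(r,[*W.mean(0),1.5]);return q.x,np.round(r(q.x),1)
def torack(P,R):
    c,s=np.cos(R[2]),np.sin(R[2]);return (np.array(P)-R[:2])@np.array([[c,-s],[s,c]])
B=[(-47,-47),(47,-47),(47,47),(-47,47)]
E
python3 - <<'E'
from h import *
# board: image left=+x rack, image up = -y rack
Wb=w([(35,48),(738,38),(762,473),(32,490)],12);Mb=[(190,-125),(-210,-125),(-210,125),(190,125)]
Wr=w([(408,120),(408,149),(413,360),(414,388),(48,128),(47,396)],30);Mr=[(-20,-75),(-20,-60),(-20,60),(-20,75),(180,-75),(180,75)]
print(fit(Wb,Mb));print(fit(Wr,Mr))
R,_=fit(np.vstack([Wb,Wr]),Mb+Mr);print(R,_)
X,r=fit(w([(672,183),(502,228),(550,402),(720,350)],72),[(-47,-47),(47,-47),(47,47),(-47,47)]);print('box',X,r,torack(X[:2],R),X[2]-R[2])
print(arm.read_state()['ee_rot'])
E
```

```text
(array([566.89105244,  10.4612363 ,   1.62141323]), array([ 0.3, -0. ,  0.9, -0.2, -0.7, -0.4, -0.5,  0.6]))
(array([565.94391462,  10.75045146,   1.6225282 ]), array([-0. , -0.2,  1.5, -0.6, -0.8, -1. , -0.6, -0.8,  0.7,  1. , -0.7,
        1.5]))
[566.30891235  10.63405224   1.62213588] [-0.4  0.2  0.5  0.1 -1.2 -0.3 -1.2  0.7  0.3 -0.4  1.9 -0.7 -0.5 -1.
 -0.2 -0.9  1.1  0.9 -0.3  1.4]
box [ 542.28460295 -113.50831899    1.86627644] [-0.1  0.7 -0.2  0.6  1.4 -0.1 -1.2 -1.2] [-122.74594758   30.36326943] 0.24414056428539
[-2.03857297e-01  9.79000093e-01  9.76122645e-04 -2.59955732e-04]
```

```bash
cat >> h.py <<'E'
from scipy.spatial.transform import Rotation as Ro
R=np.array([566.3,10.6,1.622])
def go(x,y,z,ya):
    "tool slide and dr (units) to rack x,y, world z, with tool y axis at rack angle ya (mod pi), tool down"
    s=arm.read_state();T=Ro.from_quat(s['ee_rot'])
    c,n=np.cos(R[2]),np.sin(R[2]);p=np.array([R[0]+c*x-n*y,R[1]+n*x+c*y,z])
    a=R[2]+ya;Y=np.array([np.cos(a),np.sin(a),0])
    best=min((( T.inv()*Ro.from_matrix(np.c_[np.cross(k*Y,[0,0,-1]),k*Y,[0,0,-1]])).as_rotvec() for k in(1,-1)),key=np.linalg.norm)
    print('slide',T.inv().apply(p-s['position']).round(1),'dr',(np.degrees(best)/8).round(3),'world',p.round(),'j',s['joints'].round(2))
def st():
    s=arm.read_state();c=torack(s['position'][:2],R);Y=Ro.from_quat(s['ee_rot']).apply([0,1,0])
    print(s['clock'],'rack',c.round(1),'z',s['position'][2].round(1),'ya',(np.arctan2(Y[1],Y[0])-R[2]).round(3),'F',s['contact_force'].round(1),'w',s['gripper_width'])
E
python3 -c "
from h import *
go(-123,112,120,0)"
```

```text
slide [-375.2  332.2  110.9] dr [ 0.014 -0.003  2.574] world [ 461. -118.  120.] j [-0.9   0.39  0.01 -0.   -1.19 -0.26]
```

step_arm(
  motion=[
    {"slide": [-30, 26, 0], "dr": [0, 0, 0.3], "jaw": 60},
    {"slide": [-70, 62, 0], "dr": [0, 0, 0.6], "jaw": 60},
    {"slide": [-115, 102, 10], "dr": [0, 0, 1], "jaw": 60},
    {"slide": [-160, 142, 20], "dr": [0, 0, 1.3], "jaw": 60},
    {"slide": [-205, 181, 30], "dr": [0, 0, 1.6], "jaw": 60},
    {"slide": [-250, 221, 40], "dr": [0, 0, 2], "jaw": 60},
    {"slide": [-290, 257, 50], "dr": [0, 0, 2.3], "jaw": 60},
    {"slide": [-325, 288, 60], "dr": [0, 0, 2.57], "jaw": 60},
  ],
)

```text
clock: 1.1
position: [432.9, -177.2, 170.9]
ee_rot: [-0.026, 1.0, 0.0, -0.0]
contact_force: [0.6, -0.6, 0.1]
gripper_width: 59.7
grasp_force: 0.0
```

```bash
python3 -c "
from h import *
st();go(-123,112,42,0)"
```

```text
1.1 rack [-180.7  142.8] z 170.9 ya 0.0 F [ 0.6 -0.6  0.1] w 59.736357166733804
slide [-30.9  57.7 129. ] dr [ 0.001 -0.     0.002] world [ 461. -118.   42.] j [-0.04  0.18 -0.45 -0.   -0.94 -1.48]
```

step_arm(
  motion=[
    {"slide": [-10, 20, 15], "dr": [0, 0, 0], "jaw": 60},
    {"slide": [-22, 40, 40], "dr": [0, 0, 0], "jaw": 60},
    {"slide": [-31, 58, 65], "dr": [0, 0, 0], "jaw": 60},
    {"slide": [-31, 58, 85], "dr": [0, 0, 0], "jaw": 60},
    {"slide": [-31, 58, 105], "dr": [0, 0, 0], "jaw": 60},
    {"slide": [-31, 58, 120], "dr": [0, 0, 0], "jaw": 60},
    {"slide": [-31, 58, 129], "dr": [0, 0, 0], "jaw": 60},
    {"slide": [-31, 58, 129], "dr": [0, 0, 0], "jaw": 60},
  ],
)

```text
clock: 2.1
position: [460.1, -119.7, 41.8]
ee_rot: [-0.026, 1.0, -0.0, -0.001]
contact_force: [-0.0, 0.6, 0.1]
gripper_width: 59.5
grasp_force: 0.0
```

Run:
```python
from h import *
st();go(-123,58,42,0)
i=optics.get_image('scene');u,v=map(int,proj('scene',(500,-116,50)));print(u,v)
u=max(u,80);i=i[v-60:v+60,u-80:u+80];cv2.imwrite('pics/s1.png',cv2.resize(i,None,fx=5,fy=5,interpolation=cv2.INTER_CUBIC))
```

```text
2.1 rack [-124.7  112.8] z 41.8 ya 0.001 F [-0.   0.6  0.1] w 59.52963017313244
slide [-54.8   1.6  -0.3] dr [-0.    -0.011  0.005] world [ 515. -115.   42.] j [ 0.09  0.38 -0.59 -0.   -0.61 -1.61]
210 178
```

View pics/s1.png

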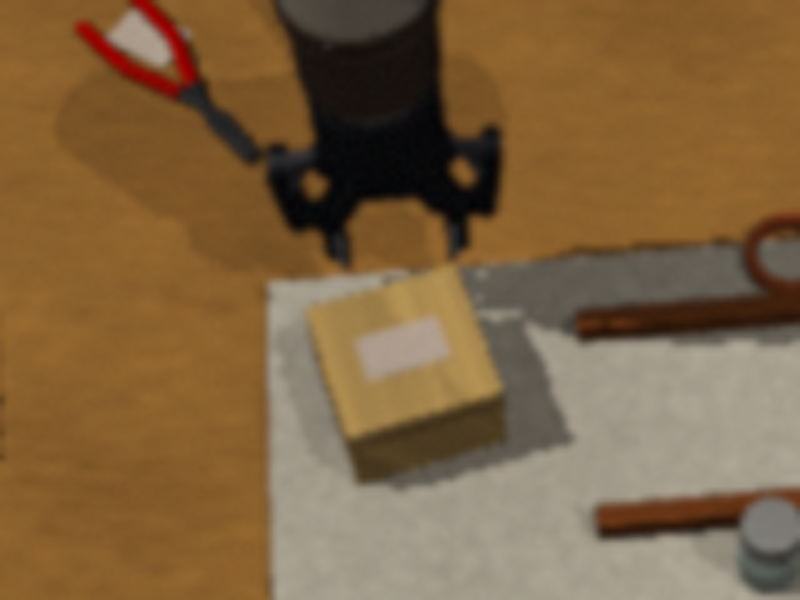

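The fingers stand just behind the box's robot-side face, at about (345,250) and (460,240), and clear of it. Next I push the box sideways to centre and square it.

step_arm(
  motion=[
    {"slide": [-5, 3, 0], "dr": [0, 0, 0], "jaw": 60},
    {"slide": [-10, 4, 0], "dr": [0, 0, 0], "jaw": 60},
    {"slide": [-15, 4, 0], "dr": [0, 0, 0], "jaw": 60},
    {"slide": [-19, 4, 0], "dr": [0, 0, 0], "jaw": 60},
    {"slide": [-23, 4, 0], "dr": [0, 0, 0], "jaw": 60},
    {"slide": [-27, 4, 0], "dr": [0, 0, 0], "jaw": 60},
    {"slide": [-31, 4, 0], "dr": [0, 0, 0], "jaw": 60},
    {"slide": [-35, 4, 0], "dr": [0, 0, 0], "jaw": 60},
  ],
)

```text
clock: 3.15
position: [495.7, -113.8, 42.1]
ee_rot: [-0.026, 1.0, 0.0, 0.0]
contact_force: [-1.9, 1.2, -1.2]
gripper_width: 60.0
grasp_force: 0.9
```

step_arm(
  motion=[
    {"slide": [-3, 0, 0], "dr": [0, 0, 0], "jaw": 60},
    {"slide": [-6, 0, 0], "dr": [0, 0, 0], "jaw": 60},
    {"slide": [-9, 0, 0], "dr": [0, 0, 0], "jaw": 60},
    {"slide": [-12, 0, 0], "dr": [0, 0, 0], "jaw": 60},
    {"slide": [-15, 0, 0], "dr": [0, 0, 0], "jaw": 60},
    {"slide": [-17, 0, 0], "dr": [0, 0, 0], "jaw": 60},
    {"slide": [-19, 0, 0], "dr": [0, 0, 0], "jaw": 60},
    {"slide": [-19, 0, 0], "dr": [0, 0, 0], "jaw": 60},
  ],
)

```text
clock: 4.15
position: [514.7, -112.8, 42.4]
ee_rot: [-0.026, 1.0, -0.0, 0.0]
contact_force: [-1.6, 0.8, -0.4]
gripper_width: 59.8
grasp_force: 0.6
```

Run:
```python
from h import *
st()
```

```text
4.15 rack [-120.6   57.9] z 42.4 ya 0.001 F [-1.6  0.8 -0.4] w 59.7860572129773
```

step_arm(
  motion=[
    {"slide": [12, 0, 0], "dr": [0, 0, 0], "jaw": 60},
    {"slide": [30, 0, 0], "dr": [0, 0, 0], "jaw": 60},
    {"slide": [45, -5, -30], "dr": [0, 0, 0], "jaw": 60},
    {"slide": [50, -20, -60], "dr": [0, 0, -1], "jaw": 60},
    {"slide": [50, -45, -90], "dr": [0, 0, -2], "jaw": 60},
    {"slide": [45, -70, -120], "dr": [0, 0, -3], "jaw": 60},
    {"slide": [30, -95, -130], "dr": [0, 0, -4], "jaw": 60},
    {"slide": [10, -110, -130], "dr": [0, 0, -5], "jaw": 60},
  ],
)

```text
clock: 5.15
position: [510.6, -224.6, 174.2]
ee_rot: [-0.368, 0.93, -0.001, 0.002]
contact_force: [-0.0, -0.7, 0.7]
gripper_width: 59.9
grasp_force: 0.0
```

Run:
```python
from h import *
st();go(-210,0,110,np.pi/2)
i=optics.get_image('top');cv2.imwrite('pics/t2_raw.png',i)
cv2.imwrite('pics/t2.png',cv2.resize(i[130:242,168:338],None,fx=4.7,fy=4.7,interpolation=cv2.INTER_CUBIC))
```

```text
5.15 rack [-232.    67.7] z 174.2 ya 0.702 F [-0.  -0.7  0.7] w 59.861486169526614
slide [-65.7 -26.7  64.5] dr [-3.40e-02  6.00e-03 -6.22e+00] world [ 577. -199.  110.] j [-0.12  0.32 -0.25  0.   -1.   -0.69]
```

View pics/t2.png

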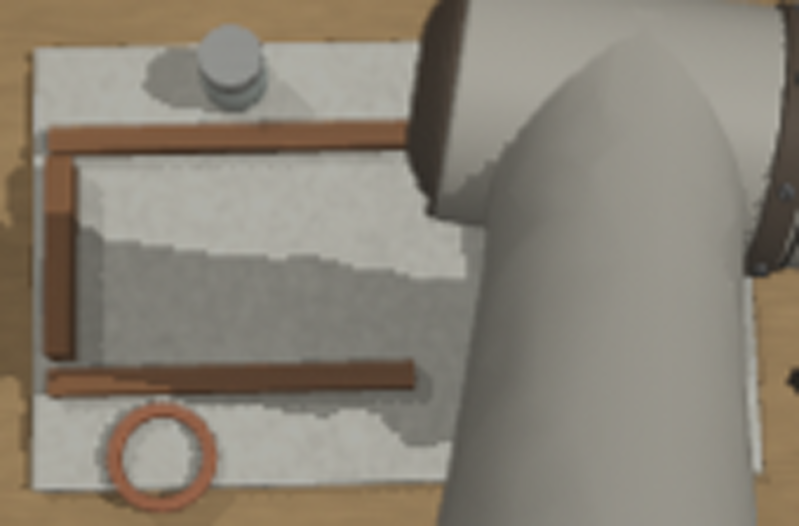

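The arm hides the box in the top view, so I'll use the scene camera once the arm is behind the box.

step_arm(
  motion=[
    {"slide": [-10, -4, 0], "dr": [0, 0, -0.8], "jaw": 60},
    {"slide": [-20, -8, 0], "dr": [0, 0, -1.6], "jaw": 60},
    {"slide": [-30, -12, 10], "dr": [0, 0, -2.5], "jaw": 60},
    {"slide": [-40, -17, 20], "dr": [0, 0, -3.4], "jaw": 60},
    {"slide": [-50, -21, 30], "dr": [0, 0, -4.3], "jaw": 60},
    {"slide": [-60, -25, 42], "dr": [0, 0, -5.2], "jaw": 60},
    {"slide": [-66, -27, 54], "dr": [0, 0, -6.2], "jaw": 60},
    {"slide": [-66, -27, 64], "dr": [0, 0, -6.2], "jaw": 60},
  ],
)

```text
clock: 6.2
position: [576.5, -197.7, 107.8]
ee_rot: [0.722, -0.692, 0.0, -0.0]
contact_force: [0.9, -0.8, -0.5]
gripper_width: 59.9
grasp_force: 0.0
```

Run:
```python
from h import *
st();go(-206,0,42,np.pi/2)
i=optics.get_image('scene');cv2.imwrite('pics/s2_raw.png',i)
cv2.imwrite('pics/s2.png',cv2.resize(i[156:256,176:330],None,fx=5,fy=5,interpolation=cv2.INTER_CUBIC))
```

```text
6.2 rack [-208.5    0.5] z 107.8 ya -4.721 F [ 0.9 -0.8 -0.5] w 59.88265910909809
slide [-2.5 -0.5 65.8] dr [-0.002 -0.    -0.058] world [ 577. -195.   42.] j [-0.07  0.47 -0.19  0.   -0.91  0.11]
```

View pics/s2.png

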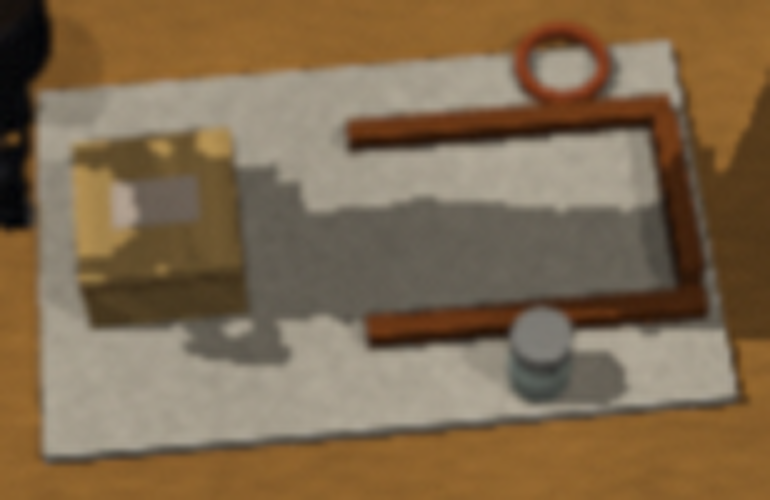

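The box now stands nearly square to the lane. Its lid corners are at crop pixels (72,143), (230,128), (243,270) and (82,280), and the rails start at x≈350–368.

Run:
```python
from h import *
k=dict(name='scene',o=(176,156),f=5)
Wb=w([(38,93),(671,40),(742,398),(45,458)],12,**k)
S,r=fit(Wb,[(-210,125),(190,125),(190,-125),(-210,-125)]);print('rack by scene',S,r)
X,r=fit(w([(72,143),(230,128),(243,270),(82,280)],72,**k),[(-47,47),(47,47),(47,-47),(-47,-47)])
print(X,r,'rel',torack(X[:2],S),torack(X[:2],R),X[2]-R[2])
print(torack(w([(247,312),(92,327)],12,**k),S))
```

```text
rack by scene [568.54438541  11.06527958   1.62535441] [ 0.2  0.4  0.5  0.4 -1.  -0.6  0.3 -0.2]
[ 574.89785767 -123.68403722    1.63724356] [-0.1  0.3 -0.2  1.4 -1.6  0.6  2.  -2.3] rel [-134.89528151    1.00399923] [-134.5480912    -1.71375731] 0.015243555885227744
[[ -89.20106531  -41.91297141]
 [-180.59468862  -43.13357671]]
```

step_arm(
  motion=[
    {"slide": [0, 0, 10], "dr": [0, 0, -0.06], "jaw": 60},
    {"slide": [0, 0, 22], "dr": [0, 0, -0.06], "jaw": 60},
    {"slide": [0, 0, 36], "dr": [0, 0, -0.06], "jaw": 60},
    {"slide": [0, 0, 50], "dr": [0, 0, -0.06], "jaw": 60},
    {"slide": [0, 0, 60], "dr": [0, 0, -0.06], "jaw": 60},
    {"slide": [0, 0, 66], "dr": [0, 0, -0.06], "jaw": 60},
    {"slide": [-4, 0, 66], "dr": [0, 0, -0.06], "jaw": 60},
    {"slide": [-8, 0, 66], "dr": [0, 0, -0.06], "jaw": 60},
  ],
)

```text
clock: 7.25
position: [576.6, -189.7, 42.7]
ee_rot: [0.726, -0.688, 0.0, -0.0]
contact_force: [0.2, 0.3, 0.0]
gripper_width: 59.8
grasp_force: 0.0
```

step_arm(
  motion=[
    {"slide": [-5, 0, 0], "dr": [0, 0, 0], "jaw": 60},
    {"slide": [-10, 0, 0], "dr": [0, 0, 0], "jaw": 60},
    {"slide": [-15, 0, 0], "dr": [0, 0, 0], "jaw": 60},
    {"slide": [-20, 0, 0], "dr": [0, 0, 0], "jaw": 60},
    {"slide": [-25, 0, 0], "dr": [0, 0, 0], "jaw": 60},
    {"slide": [-30, 0, 0], "dr": [0, 0, 0], "jaw": 60},
    {"slide": [-35, 0, 0], "dr": [0, 0, 0], "jaw": 60},
    {"slide": [-40, 0, 0], "dr": [0, 0, 0], "jaw": 60},
  ],
)

```text
clock: 8.25
position: [574.6, -149.9, 42.7]
ee_rot: [0.726, -0.688, 0.0, -0.0]
contact_force: [0.3, -5.2, 3.4]
gripper_width: 59.8
grasp_force: 2.5
```

Run:
```python
from h import *
st();go(60,0,42,np.pi/2)
i=optics.get_image('scene');cv2.imwrite('pics/s3_raw.png',i)
cv2.imwrite('pics/s3.png',cv2.resize(i[156:256,176:330],None,fx=5,fy=5,interpolation=cv2.INTER_CUBIC))
```

```text
8.25 rack [-160.7   -0. ] z 42.7 ya -4.71 F [ 0.3 -5.2  3.4] w 59.8462494289437
slide [-220.7   -0.5    0.7] dr [-0.007 -0.003  0.016] world [563.  71.  42.] j [ 0.02  0.53 -0.29  0.   -0.75  0.04]
```

View pics/s3.png

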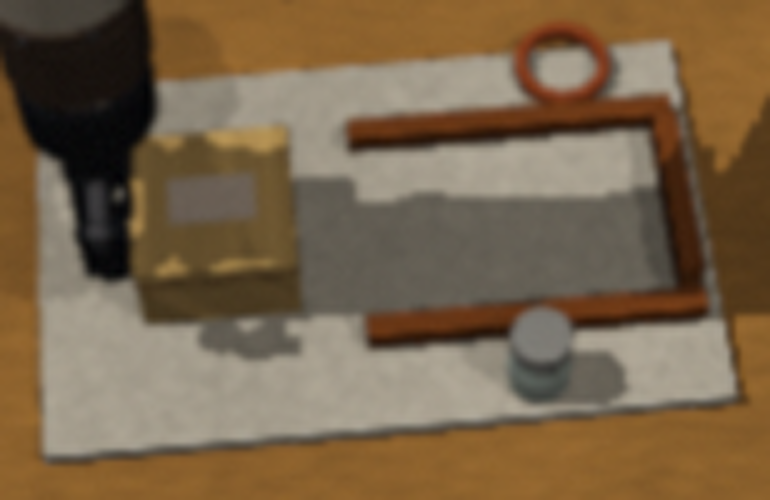

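The box is moving and square. Lid corners are at (132,138), (287,126), (298,265) and (142,277); the lower front corner is at (300,310).

Run:
```python
from h import *
k=dict(name='scene',o=(176,156),f=5);S=np.array([568.5,11.1,1.6240])
X,r=fit(w([(132,138),(287,126),(298,265),(142,277)],72,**k),[(-47,47),(47,47),(47,-47),(-47,-47)])
print(torack(X[:2],S),X[2]-S[2],r)
print('bottom -y edge',torack(w([(300,310),(147,322)],12,**k),S))
print('rail tops outer L',torack(w([(346,121),(665,98)],30,**k),S),'right inner/outer bottom',torack(w([(369,346)],12,**k),S),torack(w([(366,316)],30,**k),S))
```

```text
[-1.01538027e+02  3.94106634e-02] 0.0026295836782770365 [ 0.2 -1.1 -0.9  1.9 -0.3  2.5  1.  -3.4]
bottom -y edge [[ -58.07098373  -43.72424483]
 [-148.14086194  -43.14010785]]
rail tops outer L [[-20.76990658  73.49431811]
 [174.99615368  71.13928561]] right inner/outer bottom [[-19.83274484 -71.19981608]] [[-20.37715519 -60.87335609]]
```

step_arm(
  motion=[
    {"slide": [-6, 0, 0], "dr": [0, 0, 0], "jaw": 60},
    {"slide": [-13, 0, 0], "dr": [0, 0, 0], "jaw": 60},
    {"slide": [-20, 0, 0], "dr": [0, 0, 0], "jaw": 60},
    {"slide": [-27, 0, 0], "dr": [0, 0, 0], "jaw": 60},
    {"slide": [-34, 0, 0], "dr": [0, 0, 0], "jaw": 60},
    {"slide": [-41, 0, 0], "dr": [0, 0, 0], "jaw": 60},
    {"slide": [-47, 0, 0], "dr": [0, 0, 0], "jaw": 60},
    {"slide": [-52, 0, 0], "dr": [0, 0, 0], "jaw": 60},
  ],
)

```text
clock: 9.3
position: [571.3, -97.7, 42.3]
ee_rot: [0.726, -0.688, -0.0, 0.0]
contact_force: [-0.1, -4.7, 3.3]
gripper_width: 60.0
grasp_force: 2.4
```

step_arm(
  motion=[
    {"slide": [-6, 0, 0], "dr": [0, 0, 0], "jaw": 60},
    {"slide": [-13, 0, 0], "dr": [0, 0, 0], "jaw": 60},
    {"slide": [-20, 0, 0], "dr": [0, 0, 0], "jaw": 60},
    {"slide": [-27, 0, 0], "dr": [0, 0, 0], "jaw": 60},
    {"slide": [-34, 0, 0], "dr": [0, 0, 0], "jaw": 60},
    {"slide": [-41, 0, 0], "dr": [0, 0, 0], "jaw": 60},
    {"slide": [-47, 0, 0], "dr": [0, 0, 0], "jaw": 60},
    {"slide": [-52, 0, 0], "dr": [0, 0, 0], "jaw": 60},
  ],
)

```text
clock: 10.3
position: [568.5, -45.8, 42.3]
ee_rot: [0.726, -0.688, -0.0, 0.0]
contact_force: [0.5, -4.8, 3.1]
gripper_width: 59.8
grasp_force: 2.4
```

Run:
```python
from h import *
st();go(60,0,42,np.pi/2)
i=optics.get_image('scene');cv2.imwrite('pics/s4_raw.png',i)
cv2.imwrite('pics/s4.png',cv2.resize(i[156:256,176:330],None,fx=5,fy=5,interpolation=cv2.INTER_CUBIC))
```

```text
10.3 rack [-56.4   0.7] z 42.3 ya -4.71 F [ 0.5 -4.8  3.1] w 59.75562426357447
slide [-116.4   -1.     0.3] dr [ 0.002 -0.     0.016] world [563.  71.  42.] j [ 0.2   0.5  -0.35 -0.   -0.72 -0.15]
```

View pics/s4.png

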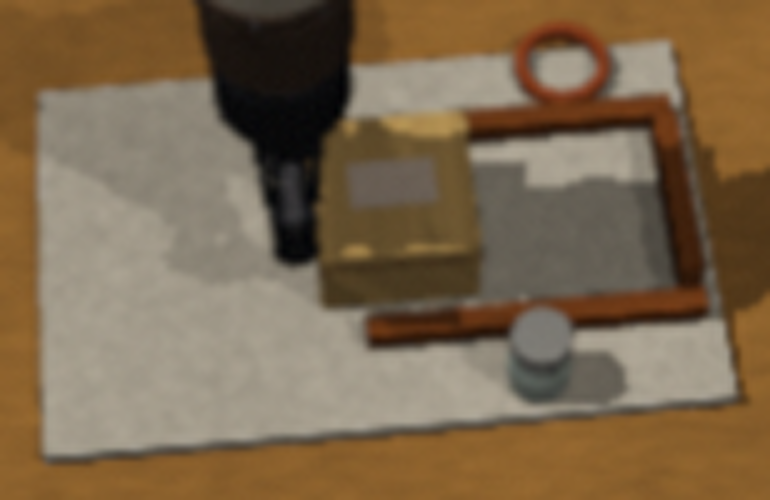

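The box is between the rails with a white strip visible along the near rail, and it is still square. I'll keep going toward the stop.

step_arm(
  motion=[
    {"slide": [-6, 0, 0], "dr": [0, 0, 0], "jaw": 60},
    {"slide": [-13, 0, 0], "dr": [0, 0, 0], "jaw": 60},
    {"slide": [-20, 0, 0], "dr": [0, 0, 0], "jaw": 60},
    {"slide": [-27, 0, 0], "dr": [0, 0, 0], "jaw": 60},
    {"slide": [-34, -0.5, 0], "dr": [0, 0, 0], "jaw": 60},
    {"slide": [-41, -0.5, 0], "dr": [0, 0, 0], "jaw": 60},
    {"slide": [-47, -0.5, 0], "dr": [0, 0, 0], "jaw": 60},
    {"slide": [-52, -0.5, 0], "dr": [0, 0, 0], "jaw": 60},
  ],
)

```text
clock: 11.35
position: [566.1, 6.3, 42.1]
ee_rot: [0.726, -0.688, -0.0, 0.0]
contact_force: [-0.0, -2.6, 0.8]
gripper_width: 59.8
grasp_force: 1.5
```

step_arm(
  motion=[
    {"slide": [-7, 0, 0], "dr": [0, 0, 0], "jaw": 60},
    {"slide": [-14, 0, 0], "dr": [0, 0, 0], "jaw": 60},
    {"slide": [-21, 0, 0], "dr": [0, 0, 0], "jaw": 60},
    {"slide": [-28, 0, 0], "dr": [0, 0, 0], "jaw": 60},
    {"slide": [-35, 0, 0], "dr": [0, 0, 0], "jaw": 60},
    {"slide": [-41, 0, 0], "dr": [0, 0, 0], "jaw": 60},
    {"slide": [-46, 0, 0], "dr": [0, 0, 0], "jaw": 60},
    {"slide": [-50, 0, 0], "dr": [0, 0, 0], "jaw": 60},
  ],
)

```text
clock: 12.35
position: [563.5, 56.0, 42.2]
ee_rot: [0.726, -0.688, -0.0, 0.0]
contact_force: [0.3, -1.9, -0.9]
gripper_width: 59.6
grasp_force: 1.0
```

```bash
python3 -c "
from h import *
st();go(60,0,42,np.pi/2)"
```

```text
12.35 rack [45.5  0.4] z 42.2 ya -4.71 F [ 0.3 -1.9 -0.9] w 59.60692376454336
slide [-14.5  -0.5   0.2] dr [0.002 0.    0.015] world [563.  71.  42.] j [ 0.39  0.49 -0.36 -0.   -0.72 -0.33]
```

step_arm(
  motion=[
    {"slide": [-2, 0, 0], "dr": [0, 0, 0], "jaw": 60},
    {"slide": [-4, 0, 0], "dr": [0, 0, 0], "jaw": 60},
    {"slide": [-6, 0, 0], "dr": [0, 0, 0], "jaw": 60},
    {"slide": [-8, 0, 0], "dr": [0, 0, 0], "jaw": 60},
    {"slide": [-9, 0, 0], "dr": [0, 0, 0], "jaw": 60},
    {"slide": [-10, 0, 0], "dr": [0, 0, 0], "jaw": 60},
    {"slide": [-11, 0, 0], "dr": [0, 0, 0], "jaw": 60},
    {"slide": [-12, 0, 0], "dr": [0, 0, 0], "jaw": 60},
  ],
)

```text
clock: 13.35
position: [563.0, 67.8, 42.3]
ee_rot: [0.726, -0.688, 0.0, -0.0]
contact_force: [0.6, -1.8, -1.5]
gripper_width: 60.2
grasp_force: 1.0
```

Not at the stop yet, since the force is still only sliding friction. I'll creep on in half-millimetre rows.

step_arm(
  motion=[
    {"slide": [-0.5, 0, 0], "dr": [0, 0, 0], "jaw": 60},
    {"slide": [-1, 0, 0], "dr": [0, 0, 0], "jaw": 60},
    {"slide": [-1.5, 0, 0], "dr": [0, 0, 0], "jaw": 60},
    {"slide": [-2, 0, 0], "dr": [0, 0, 0], "jaw": 60},
    {"slide": [-2.4, 0, 0], "dr": [0, 0, 0], "jaw": 60},
    {"slide": [-2.7, 0, 0], "dr": [0, 0, 0], "jaw": 60},
    {"slide": [-3, 0, 0], "dr": [0, 0, 0], "jaw": 60},
    {"slide": [-3, 0, 0], "dr": [0, 0, 0], "jaw": 60},
  ],
)

```text
clock: 14.35
position: [562.8, 69.9, 42.3]
ee_rot: [0.726, -0.688, 0.0, 0.0]
contact_force: [0.0, -5.2, -0.2]
gripper_width: 60.1
grasp_force: 2.9
```

step_arm(
  motion=[
    {"slide": [-0.3, 0, 0], "dr": [0, 0, 0], "jaw": 60},
    {"slide": [-0.6, 0, 0], "dr": [0, 0, 0], "jaw": 60},
    {"slide": [-0.9, 0, 0], "dr": [0, 0, 0], "jaw": 60},
    {"slide": [-1.2, 0, 0], "dr": [0, 0, 0], "jaw": 60},
    {"slide": [-1.5, 0, 0], "dr": [0, 0, 0], "jaw": 60},
    {"slide": [-1.5, 0, 0], "dr": [0, 0, 0], "jaw": 60},
    {"slide": [-1.5, 0, 0], "dr": [0, 0, 0], "jaw": 60},
    {"slide": [-1.5, 0, 0], "dr": [0, 0, 0], "jaw": 60},
  ],
)

```text
clock: 15.35
position: [562.8, 70.0, 42.5]
ee_rot: [0.726, -0.688, 0.001, 0.001]
contact_force: [1.4, -10.4, 0.2]
gripper_width: 60.1
grasp_force: 5.7
```

The force rose to 10 N while the TCP stood still, so the box is against the stop. I'll back off and rise.

step_arm(
  motion=[
    {"slide": [2, 0, 0], "dr": [0, 0, 0], "jaw": 60},
    {"slide": [8, 0, 0], "dr": [0, 0, 0], "jaw": 60},
    {"slide": [25, 0, 0], "dr": [0, 0, 0], "jaw": 60},
    {"slide": [50, 0, -5], "dr": [0, 0, 0], "jaw": 60},
    {"slide": [80, 0, -40], "dr": [0, 0, 0], "jaw": 60},
    {"slide": [120, 0, -80], "dr": [0, 0, 0], "jaw": 60},
    {"slide": [170, 0, -120], "dr": [0, 0, 0], "jaw": 60},
    {"slide": [220, 0, -150], "dr": [0, 0, 0], "jaw": 60},
  ],
)

```text
clock: 16.35
position: [574.7, -149.4, 194.5]
ee_rot: [0.726, -0.688, 0.001, -0.001]
contact_force: [1.6, -0.2, -0.1]
gripper_width: 59.9
grasp_force: 0.0
```

Run:
```python
from h import *
st()
i=optics.get_image('top');cv2.imwrite('pics/t5.png',cv2.resize(i[130:242,148:318],None,fx=4.7,fy=4.7,interpolation=cv2.INTER_CUBIC))
```

```text
16.35 rack [-160.2   -0.2] z 194.5 ya -4.71 F [ 1.6 -0.2 -0.1] w 59.94680748910273
```

View pics/t5.png

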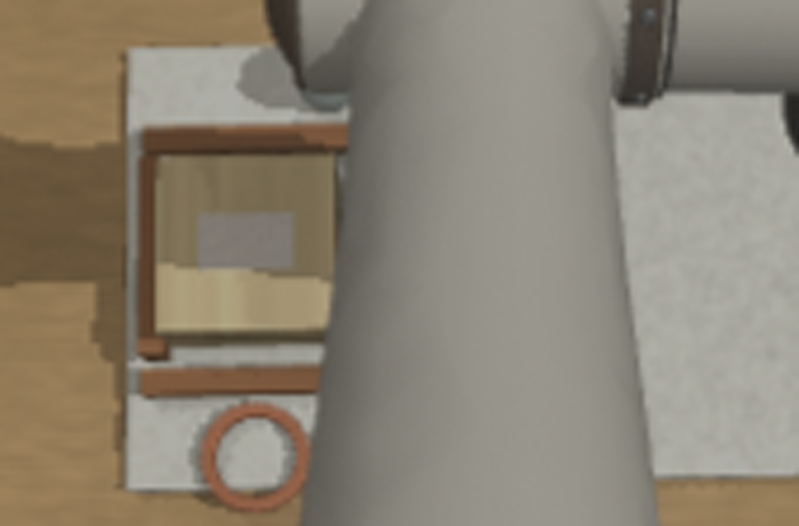

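The box sits square against the stop: lid corners (157,155), (336,153) and (156,333). The ring is in place. A quick numeric check comes before handing in.

Run:
```python
from h import *
X,r=fit(w([(157,155),(336,153),(156,333)],72,o=(148,130)),[(47,-47),(-47,-47),(47,47)]);d=torack(X[:2],R);print(d,X[2]-R[2],r)
if abs(d[0]-118)<4 and abs(d[1])<7: print(arm.job_done())
```

```text
[117.30809438  -0.31359686] -0.0016018486481539362 [-0.5 -0.2  0.   0.2  0.5  0.1]
the job is handed in; nothing more can be done
None
```

The plywood box is home against the stop, measured within 1 mm of the home point and square to the lane; I saw no contact with either rail, the arm ended clear of everything, and the job was handed in at about 16 s.

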